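# Shut and latch the rivet case

## Task

Shut the rivet case and latch it: push its hinged lid fully down with a fingertip, then push the black latch arm round by its upright wing until it points squarely across the lid's front edge, lying over the small steel strike plate. Only push - do not take the wing between the fingers and do not swing the lid further open - and leave the mallet, dimple die, nut and loose rivet where they are.

Things in the scene. Friction and masses are not known exactly. Their poses are not given: they have to be found in the camera images.
- case: Grey pressed-steel rivet case, fixed to the bench: an open tray 150 mm front to back (its x) x 230 mm wide (its y), rim 50 mm above its underside, standing on a 3 mm rubber mat (which covers all of the work area). Origin: centre of its underside, on the mat. Its +x points from the latch side (front) to the hinge side (back), +z up; its front faces roughly towards the robot.
- lid (a joint): Angle of the lid, rad: 0 = fully shut (hinge stop, lid resting on the tray rim), grows as it opens; starts between 0.55 and 1.15, hinge limit 1.75. A stiff friction hinge holds the lid at any angle; 2 to 5 N near its free edge, square to the lid, pushes it shut. If the latch arm already lies over the tray, the lid strikes it and cannot shut.
- lid_hinge (a point): Middle of the lid's hinge axis, at the back of the case: x = +78 mm, y = 0, z = 50 mm in the case's frame. The axis is parallel to the case's y. The point turns with the lid.
- lid_edge (a point): Middle of the lid's free front edge, on its outer (upper) face. The lid is a grey steel plate 159 mm from hinge axis to free edge, 237 mm wide, 4 mm thick, its outer face 4.5 mm outside the hinge axis (a pressed panel stands 1 mm higher), with a skirt turned down 14 mm at the front. Shut, this point is at x = -81 mm, z = 54.5 mm in the case's frame.
- strike (a point): Centre of the bare steel strike plate, 30 x 32 x 1 mm, fixed on top of the lid in the middle of its front edge (it moves with the lid), where the latch arm is to lie. Shut, it is at x = -63 mm, y = 0, z = 55.5 mm in the case's frame.
- latch (a joint): Angle of the latch arm about its upright pivot, rad, positive counter-clockwise seen from above. 0 = the arm points straight away from the case (the case's -x); +pi or -pi (the same pose) = it points squarely across the lid. Starts between -1.5 and +1.5, clear of the lid; turns to 4.0 rad either way, no catch or stop at square. Friction (about 1 N at the wing) holds it wherever it is left.
- latch_pivot (a point): Pivot axis of the latch at the arm's underside: x = -99 mm, y = 0, z = 57.5 mm in the case's frame, on a steel post in front of the case. The black plastic arm is 8 mm thick and 16 mm wide, with a round hub of 22 mm; its end is 56 mm from the pivot axis. With the lid shut the arm passes 2 to 3 mm above it.
- latch_wing (a point): Centre of the top of the latch's upright wing, 46 mm from the pivot axis and 23 mm above the arm's underside. The wing is 16 mm long along the arm, 7 mm thick across it, and stands 15 mm above the arm's top: push on its flat side with a fingertip.
- mallet: Small mallet lying on the mat beside the case: orange head 35 mm dia x 70 mm, handle along its x, about 200 mm overall. Origin under its middle, head towards its +x. Leave alone.
- die: Chrome male dimple die standing on the mat, 32 mm dia, 34 mm high with a cone and pin. Origin under its centre. Leave alone.
- nut: Brass receptacle nut standing on its 26 mm flange, 18 mm high. Origin under its centre. Leave alone.
- rivet: Loose silver blind rivet lying on the mat, 71 mm long, along its x, flange 11 mm dia. Origin under its middle. Leave alone.

How it is judged:
By the outcome, as a careful person would: the job done as asked, in the order asked, and still so for the second after the job is handed in, with the robot touching nothing.
It also fails if it takes over 51 s, if anything falls off the work surface, if the arm or the gripper's body presses on something with over 40 N, if the wrist force passes 120 N, or if a joint passes its speed limit or range.

## Robot

A 7-joint arm with a two-finger parallel gripper is mounted at the origin on the work surface. World frame = base frame: x ahead of the robot, y to its left, z up, the work surface at z = 0. Lengths are in m, angles in rad, forces in N, time in s.
With the tool pointing down it reaches from about 0.35 to 0.9 m from the base axis. Payload 19.9 kg.
Tool frame: the origin (TCP) lies between the finger pads; the fingertips stand 11 mm ahead of it and the grasp point (between the pads) lies 8 mm behind it; x points along the fingers, y is the direction in which the jaws open and shut, and the axes are right-handed (so a half turn about x gives the same grasp; the last joint's range is limited). The gripper opens to 85 mm and grips with 20 to 120 N. Pads are 22 mm wide; open, the fingers measure 114 mm over their backs; the gripper's body (76 mm by 85 mm) begins 54 mm behind the grasp point. The pads swing forward as they close: fully open they stand 13 mm farther back than shut.
Start: joints at [1.111, 0.417, -0.01, 1.614, 0.005, 1.111, -0.053], TCP at [0.254, -0.571, 0.242] pointing down, gripper open.
Joint ranges: [-2.81, 2.81], [-0.39, 2.02], [-1.27, 1.25], [0.06, 2.57], [-1.19, 4.33], [0.19, 2], [-2.82, 2.82]. Speed limits (rad/s): [1.89, 1.89, 2.39, 2.39, 3.01, 3.01, 3.01].

## Interface

Orientations are given as a rotation vector (axis times angle).
In Python, from station import env, vision, order, monitor gives the robot as it stands. The module is installed in compiled form; this text tells all that it offers. Calls block until the motion is done:
- env.reach(position, orientation): joint-space move of the TCP to a pose.
- env.line_to(position, frame=None, max_speed=0.15, max_force=None): straight line of the TCP; frame=None keeps the orientation; max_speed is the mean speed in m/s. With max_force (N) it stops when the force on the tool has changed by that much, and returns True; else False.
- env.set_joints(angles): joint-space move.
- env.grip(opening, force=None): finger opening in m; force is the grip in N (None keeps the last); returns when the fingers have stopped.
- env.hold(seconds).
- env.inverse_kinematics(position, orientation): joint angles nearest the present ones, or None.
- vision.grab_frame(name): name is "scene" or "top" or "wrist"; returns a dict with "pixels" (480x640x3 uint8, red, green, blue), "intrinsics" (3x3 intrinsics, pixels), "k1" (the pictures are not rectified: a ray, as slopes to the right and down, at radius r is drawn at 1 + k1 r^2 times it, then the intrinsics apply), "eye" and "rotation" of the camera in the world. Camera axes: x right, y down, z forward; pixel columns grow to the right and rows downward; lengths in m; the calibration is good to about 2 mm. A picture is of the moment at which its call begins. There is no depth.
A pose or a line that the arm cannot do raises env.PlanningError and nothing moves.
- order.finish_job(): hands the job in, once; it reports no verdict.
Readings, each from a call of its own:
- monitor.read_time(): time.
- monitor.read_qpos(): joint angles.
- monitor.read_joint_vel(): joint speeds.
- monitor.read_joint_efforts(): joint torques, N m.
- monitor.read_tcp_pos(): TCP position.
- monitor.read_orientation(): TCP orientation.
- monitor.read_contact_force(): force on the tool from outside, world axes, zero at the start.
- monitor.read_moment(): the same for the moment, N m.
- monitor.read_finger_gap(): finger opening in m.
Only numpy, scipy, OpenCV 4.12 (cv2) and the standard library are available. Lean on these libraries where they do the work, as an engineer would, in place of code of your own. Each camera call takes 0.05 s, during which the arm holds its last target. There are 200 camera calls.

## Working session

There is one attempt and no reset: what is moved stays moved. The work goes in short steps, each a Python script; the robot and the scene stay as the last script left them, time stands still between calls to the robot, and variables do not carry over. Pictures are saved under pics/ and viewed, about 8 in all and at most 12, crops included, and the job is handed in when it is done.

```bash
mkdir -p pics
python3 - <<'E'
from station import env, vision, order, monitor
import cv2, numpy as np
for n in ("scene","top"):
    f=vision.grab_frame(n); cv2.imwrite(f"pics/{n}0.png",f["pixels"][:,:,::-1])
    print(n,f["intrinsics"].tolist(),f["k1"],f["eye"],f["rotation"])
print(monitor.read_time(),monitor.read_orientation(),monitor.read_tcp_pos())
E
```

```text
scene [[562.9782515691995, 0.0, 336.13753477041115], [0.0, 562.9782515691995, 233.73778326654883], [0.0, 0.0, 1.0]] -0.17592994781803628 [ 0.95883095 -0.57162773  0.93262137] [-2.34948388 -0.68034413  0.25839202]
top [[594.1568615899483, 0.0, 324.6907485181449], [0.0, 594.1568615899483, 232.15756686328513], [0.0, 0.0, 1.0]] 0.030795338218843452 [0.46060462 0.05599878 1.00044897] [-2.19634982  2.1462685  -0.12831899]
0.1 [ 1.9911482   0.42323033 -1.99180539] [ 0.25346541 -0.57098349  0.24170933]
```

View pics/scene0.png

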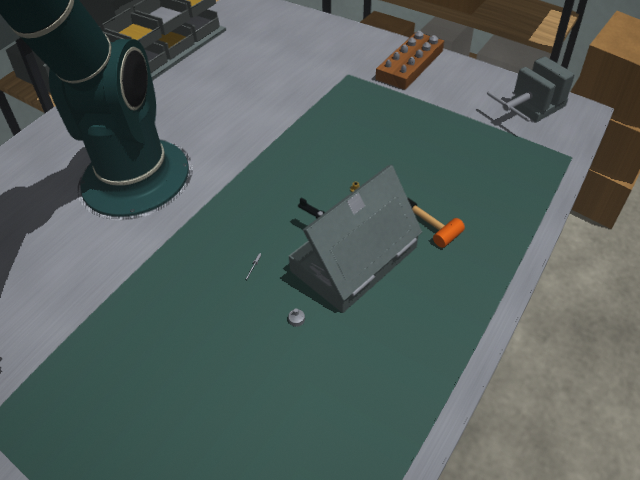

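View pics/top0.png

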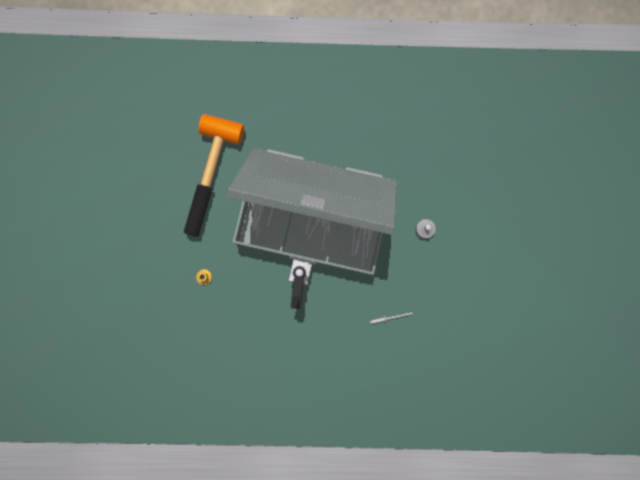

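The scene view shows the lid open about 60° and the top view shows the latch hub at about (299,271) with its arm towards (297,305). The tray's front rim runs from about (236,244) to (375,272), and the lid's free edge from (231,194) to (393,227). Next I zoom in on a crop to get finer pixels.

```bash
cat > h.py <<'E'
from station import env, vision, order, monitor
import cv2, numpy as np
from scipy.spatial.transform import Rotation as R
def pose(f):
    r=np.asarray(f["rotation"],float)
    return R.from_rotvec(r).as_matrix() if r.size==3 else r
def ray(f,px):
    K=np.asarray(f["intrinsics"]); d=np.array([f["k1"],0,0,0,0],float)
    s=cv2.undistortPoints(np.array([[px]],float),K,d)[0,0]
    return np.asarray(f["eye"]), pose(f)@np.array([s[0],s[1],1.])
def on_z(f,px,z):
    e,d=ray(f,px); return e+d*(z-e[2])/d[2]
def proj(f,P):
    Rm=pose(f); rv=cv2.Rodrigues(Rm.T)[0]; t=-Rm.T@np.asarray(f["eye"])
    return cv2.projectPoints(np.array(P,float).reshape(-1,1,3),rv,t,np.asarray(f["intrinsics"]),np.array([f["k1"],0,0,0,0.]))[0][:,0]
def save(f,name,box=None,s=1):
    im=f["pixels"][:,:,::-1]
    if box: x0,y0,x1,y1=box; im=im[y0:y1,x0:x1]
    cv2.imwrite(f"pics/{name}.png",cv2.resize(im,None,fx=s,fy=s,interpolation=cv2.INTER_CUBIC))
E
python3 - <<'E'
from h import *
f=vision.grab_frame("top"); save(f,"top_crop",(215,140,415,320),4 if 0 else 3.3)
import pickle
pickle.dump({n:vision.grab_frame(n) for n in("scene","top")},open("f.pkl","wb"))
E
```

```text
(no output)
```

View pics/top_crop.png

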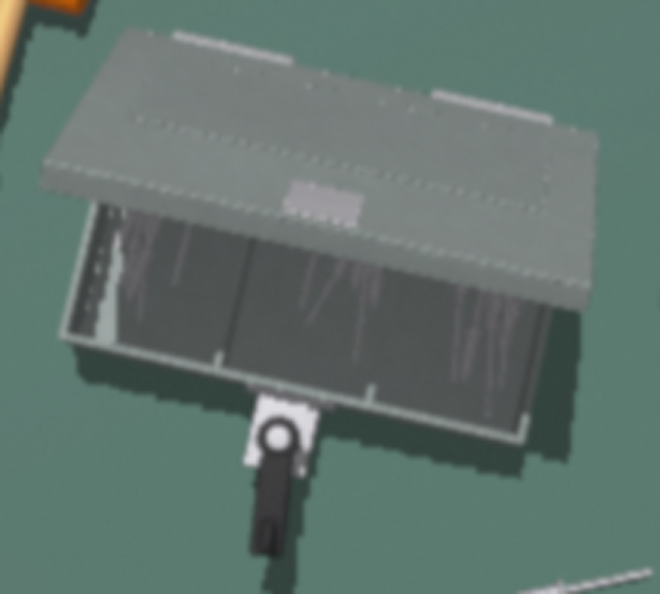

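```bash
cat >> h.py <<'E'
def lidpt(a,l=.159,n=.0045,y=0):   # case frame
    return np.array([.078-l*np.cos(a)+n*np.sin(a), y, .050+l*np.sin(a)+n*np.cos(a)])
E
python3 - <<'E'
from h import *
import pickle,json
from scipy.optimize import brentq
F=pickle.load(open("f.pkl","rb")); f=F["top"]; g=F["scene"]
c=lambda u,v:((u+.5)/3.3-.5+215,(v+.5)/3.3-.5+140)
A=on_z(f,c(62,337),.053);B=on_z(f,c(523,443),.053)
print("front rim",A,B,"len",np.linalg.norm(A-B))
P=on_z(f,c(279,436),.071);T=on_z(f,c(267,553),.0685)
print("pivot",P,"tip",T,"len",np.linalg.norm(T-P))
d=(A-B)[:2]; d/=np.linalg.norm(d)   # case +y (left)
ex=np.array([d[1],-d[0]]); yaw=np.arctan2(ex[1],ex[0])
M=(A+B)[:2]/2; print("yaw",yaw,"origin rim",M+.075*ex,"origin pivot",P[:2]+.099*ex)
O=M+.075*ex; O=(O+P[:2]+.099*ex)/2
W=lambda p:np.array([*(O+ex*p[0]+d*p[1]),p[2]+.003])
# lid: edge midpoint in picture vs angle
for a in np.arange(.5,1.2,.1): print(round(a,2),proj(f,[W(lidpt(a,y=.1185)),W(lidpt(a)),W(lidpt(a,y=-.1185))]).round(1).ravel(), proj(g,[W(lidpt(a,y=.1185)),W(lidpt(a,y=-.1185))]).round(1).ravel())
print("seen",c(45,165),c(588,287))
print("arm angle",np.arctan2(*( (T-P)[:2]@np.array([[-ex[0],-d[0]],[-ex[1],-d[1]]]) )[::-1]))
for n,q in(("rim",[W((-.075,.115,.05)),W((-.075,-.115,.05))]),("pivot",[W((-.099,0,.068))])): print(n,proj(g,q).round(1).ravel())
json.dump(dict(O=O.tolist(),yaw=yaw),open("case.json","w"))
E
```

```text
front rim [0.54372928 0.19212799 0.053     ] [ 0.49760762 -0.03187238  0.053     ] len 0.22869930607924543
pivot [0.49755823 0.08535135 0.071     ] tip [0.44252496 0.08958012 0.0685    ] len 0.05525208869196532
yaw -0.20306209328154418 origin rim [0.59412748 0.06500259] origin pivot [0.59452414 0.06538608]
0.5 [225.4 225.7 304.2 243.8 383.2 261.9] [372.7 172.2 288.9 234.5]
0.6 [225.5 218.8 305.4 237.1 385.5 255.5] [376.2 169.4 291.6 232.3]
0.7 [225.8 210.9 306.8 229.5 388.  248.1] [380.1 167.2 294.9 230.7]
0.8 [226.5 202.1 308.4 220.9 390.6 239.7] [384.6 165.7 298.8 229.8]
0.9 [227.5 192.5 310.3 211.5 393.4 230.5] [389.6 164.8 303.2 229.6]
1.0 [228.8 182.2 312.4 201.4 396.2 220.5] [395.  164.6 308.1 230.2]
1.1 [230.5 171.4 314.7 190.7 399.1 209.9] [400.8 165.1 313.6 231.5]
seen (228.28787878787878, 189.65151515151516) (392.83333333333337, 226.62121212121212)
arm angle 0.1263726051005798
rim [364.7 196.4 287.6 255.6]
pivot [319.6 213. ]
```

```bash
cat >> h.py <<'E'
import json
C=json.load(open("case.json")); O=np.array(C["O"]); yaw=C["yaw"]
ex=np.array([np.cos(yaw),np.sin(yaw)]); ey=np.array([-ex[1],ex[0]])
def W(p): return np.array([*(O+ex*p[0]+ey*p[1]),p[2]+.003])
def ori(phi):  # tool down, tool z at world heading phi
    z=np.array([np.cos(phi),np.sin(phi),0]);x=np.array([0,0,-1.])
    return R.from_matrix(np.c_[x,np.cross(z,x),z]).as_rotvec()
TIP=.011
def wingpose(th,gap=0.,r=.046,tipz=.0695,s=1,rot=None):
    """finger trailing the wing (s=+1: pushes ccw); gap from wing face"""
    off=s*(.0035+.011+gap)
    rad=np.array([-np.cos(th),-np.sin(th)]); tan=np.array([np.sin(th),-np.cos(th)])
    p=np.array([-.099,0])+r*rad-off*tan
    return W((p[0],p[1],tipz+TIP)), yaw+np.arctan2(tan[1],tan[0])
E
python3 - <<'E'
from h import *
R0=R.from_rotvec(monitor.read_orientation()).as_matrix(); print("tool z now",R0[:,2])
for s in(1,-1):
  for flip in(0,np.pi):
    ths=np.linspace(.127,np.pi,5) if s==1 else np.linspace(.127,-np.pi,5)
    print(s,flip,[None if q is None else np.round(q,2).tolist() for q in (env.inverse_kinematics(p,ori(phi+flip)) for p,phi in (wingpose(t,s=s) for t in ths))])
for a in(.93,.5,0):
  for flip in(0,np.pi): print("lid",a,flip,env.inverse_kinematics(W(lidpt(a,.145,.0045,.035))+[*(.011*ex),.011],ori(yaw+flip)))
E
```

```text
tool z now [-9.13993078e-01 -4.05729776e-01  4.91966663e-05]
1 0 [[0.38, 0.5, -0.8, 2.11, 0.53, 0.75, -0.84], [0.42, 0.47, -0.75, 2.12, 0.48, 0.72, 0.03], [0.47, 0.5, -0.75, 2.08, 0.5, 0.75, 0.84], [0.7, 0.73, -1.09, 1.99, 0.81, 0.95, 1.37], [0.64, 0.78, -1.09, 1.91, 0.83, 0.99, 2.09]]
1 3.141592653589793 [[0.59, 0.64, -1.08, 2.1, 0.76, 0.87, 2.11], [-0.95, 0.53, 0.9, 2.17, -0.63, 0.73, -2.09], [0.21, 0.42, -0.43, 2.08, 0.27, 0.69, -2.11], [0.25, 0.48, -0.47, 2.0, 0.32, 0.73, -1.37], [0.28, 0.55, -0.56, 1.92, 0.41, 0.78, -0.72]]
-1 0 [[0.37, 0.45, -0.71, 2.13, 0.45, 0.71, -0.71], [0.31, 0.48, -0.73, 2.09, 0.48, 0.73, -1.62], [0.1, 0.48, -0.52, 2.01, 0.35, 0.73, -2.34], [-0.97, 0.67, 0.9, 1.97, -0.7, 0.85, -2.21], [0.58, 0.79, -1.09, 1.89, 0.84, 1.01, 2.05]]
-1 3.141592653589793 [[0.65, 0.62, -1.08, 2.12, 0.75, 0.85, 2.17], [0.56, 0.65, -1.09, 2.09, 0.77, 0.88, 1.27], [0.35, 0.58, -0.84, 2.01, 0.6, 0.82, 0.59], [0.26, 0.58, -0.69, 1.93, 0.5, 0.81, -0.09], [0.24, 0.57, -0.59, 1.9, 0.43, 0.8, -0.78]]
lid 0.93 0 [ 0.37572453  0.59177778 -0.81443644  1.67474392  0.47665802  1.08503541
  0.78545609]
lid 0.93 3.141592653589793 [ 0.14087372  0.50112067 -0.4702611   1.68273984  0.25836279  1.01977888
 -2.18982429]
lid 0.5 0 [ 0.3509208   0.57527124 -0.77933958  1.80909805  0.48591958  0.95922435
  0.73208473]
lid 0.5 3.141592653589793 [ 0.1498807   0.49978395 -0.5007484   1.81560548  0.29779066  0.90130383
 -2.25998492]
lid 0 0 [ 0.3050831   0.64513537 -0.72688854  1.89041009  0.57443996  0.82627466
  0.64169381]
lid 0 3.141592653589793 [ 0.07866127  0.5639136  -0.42308621  1.89780085  0.32850113  0.74804809
 -2.30367298]
```

Run:
```python
from h import *
env.grip(0.0)
o=ori(yaw)
def L(a,n=.0045): return W(lidpt(a,.145,n,.035))+np.array([*(.011*ex),TIP])
p=L(.95,.03); env.reach(p+[0,0,.07],o); print("t",monitor.read_time())
env.line_to(p,o,.15)
for a in np.arange(.93,.05,-.11):
    hit=env.line_to(L(a,.0045),o,.12,max_force=25)
    print(round(a,2),hit,monitor.read_contact_force().round(1),round(monitor.read_time(),2))
    if hit: break
```

```text
t 3.7167
0.93 False [-0.3  0.9  1. ] 4.72
0.82 False [ 0.9 -0.5  0.1] 5.0
0.71 False [-0.1  0.1  0.6] 5.28
0.6 False [ 0.8  0.4 -0.1] 5.57
0.49 False [ 0.2 -0.   0.2] 5.85
0.38 False [ 0.5 -0.7  0.6] 6.13
0.27 False [ 0.2  0.3 -0.2] 6.42
0.16 False [ 0.1 -0.1  0.5] 6.7
```

Run:
```python
from h import *
print(monitor.read_tcp_pos(),monitor.read_finger_gap(),monitor.read_contact_force())
f=vision.grab_frame("scene"); save(f,"s1",(230,110,470,290),3.3)
```

```text
[0.54903083 0.11022706 0.09167256] -0.0001534218186357887 [ 0.06998405 -0.05664956  0.54570921]
```

View pics/s1.png

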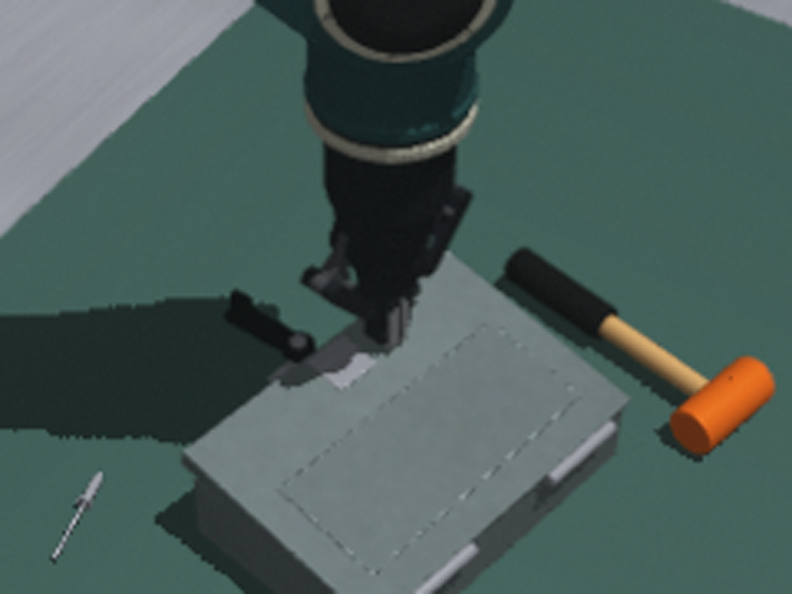

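The lid has followed the finger nearly shut, and the finger stands beside the strike plate (about (350,370) in the crop). I press it home.

Run:
```python
from h import *
o=ori(yaw)
def L(a,n=.0045): return W(lidpt(a,.145,n,.035))+np.array([*(.011*ex),TIP])
for a in (.08,.03):
    h=env.line_to(L(a),o,.08,max_force=25); print(a,h,monitor.read_contact_force().round(1))
p=L(0); h=env.line_to(p-[0,0,.005],o,.03,max_force=15)
print(h,monitor.read_tcp_pos()-p,monitor.read_contact_force().round(1))
t=monitor.read_tcp_pos(); env.line_to(t+[0,0,.06],None,.15)
# hover over start of wing push, clear on +y side
p,phi=wingpose(.127,gap=.015); 
env.reach(p+[0,0,.05],ori(phi)); print(monitor.read_time(),monitor.read_qpos().round(2))
for n in("top","scene"):
    f=vision.grab_frame(n); save(f,n+"2",(240,180,400,300) if n=="top" else (230,130,430,280),4)
```

```text
0.08 False [-0.1 -0.1  0.2]
0.03 False [-0.6 -0.7  0.2]
True [4.86002517e-04 1.51187059e-04 4.42618952e-05] [-3.2 -0.7 13.5]
9.3583 [ 0.11  0.33 -0.5   2.08  0.22  0.79 -0.6 ]
```

View pics/scene2.png

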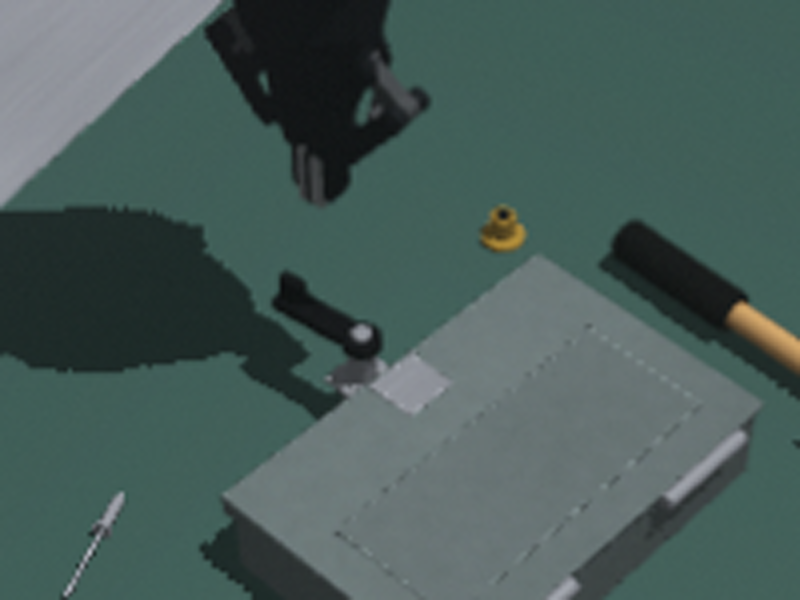

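Lid is flat on the rim, with a firm stop at the expected height. Next I push the latch round counter-clockwise, stopping short of square to check.

Run:
```python
from h import *
p,phi=wingpose(.127,gap=.015); print("down",env.line_to(p,ori(phi),.1,max_force=10))
for t in np.append(np.arange(.127,2.95,.17),3.0):
    p,phi=wingpose(t); h=env.line_to(p,ori(phi),.07,max_force=20)
    if h: print("stopped",t,monitor.read_contact_force()); break
print(monitor.read_time(),monitor.read_contact_force().round(1),monitor.read_tcp_pos()-p)
p,phi=wingpose(t,gap=.012); env.line_to(p,ori(phi),.08); env.line_to(p+[0,0,.05],None,.15)
f=vision.grab_frame("wrist"); save(f,"w3")
q=W((-.15,.15,.25)); env.reach(q,ori(phi)); print(monitor.read_time())
f=vision.grab_frame("top"); save(f,"t3",(230,150,400,290),4.5)
```

```text
down False
15.8417 [-0.1  0.2  0.2] [-3.08959929e-04 -3.82492256e-05 -8.55154628e-05]
17.6167
```

View pics/t3.png

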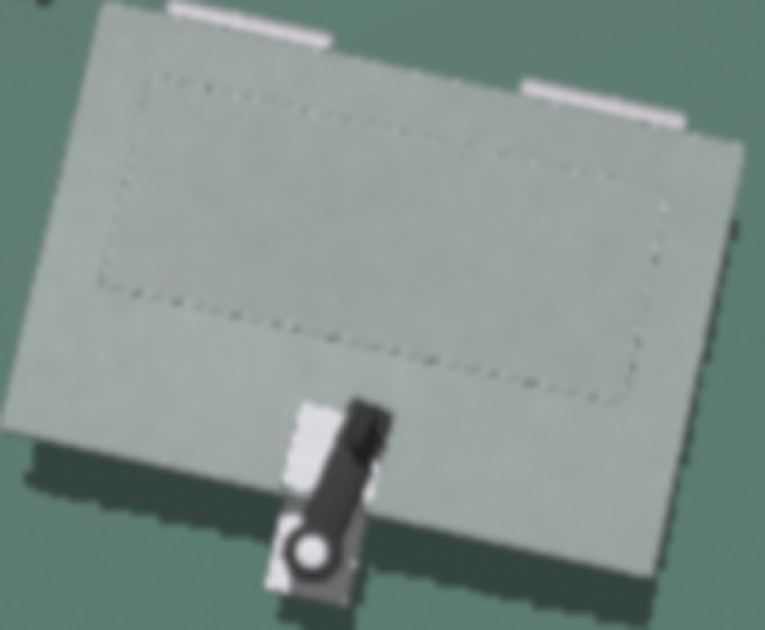

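Lid shut. The arm is short of square: hub at crop (312,551), arm end about (370,408). I compute the angles.

Run:
```python
from h import *
im=cv2.imread("pics/t3.png"); f=vision.grab_frame("top")
c=lambda u,v:((u+.5)/4.5-.5+230,(v+.5)/4.5-.5+150)
z=.0575
FL,FR,BL,BR=[on_z(f,c(*p),z)[:2] for p in((2,430),(653,577),(105,2),(743,146))]
for a,b in((FR,FL),(BR,BL)): d=a*-1+b; print("y-edge len",np.linalg.norm(d),"yaw",np.arctan2(-d[0],d[1]))
for a,b in((FL,BL),(FR,BR)): d=b-a; print("x-edge len",np.linalg.norm(d),"yaw",np.arctan2(d[1],d[0]))
P=on_z(f,c(312,551),.071)[:2]
g=cv2.cvtColor(f["pixels"],cv2.COLOR_RGB2GRAY); m=(g<75).astype(np.uint8)
# dark arm pixels over the lid, within 20-54 mm of pivot
pts=[];
for v,u in np.argwhere(m):
    if 290<u<325 and 230<v<275:
        w=on_z(f,(u,v),.0685)[:2]; r=np.linalg.norm(w-P)
        if .013<r<.035: pts.append(w)
pts=np.array(pts); d=pts.mean(0)-P; print(len(pts),"arm heading by mask",np.arctan2(d[1],d[0]))
T=on_z(f,c(370,408),.0685)[:2]; d=T-P; print("by tip",np.arctan2(d[1],d[0]),np.linalg.norm(d)); print("yaw",yaw,"pivot",P,W((-.099,0,0)))
```

```text
y-edge len 0.2353248105559412 yaw -0.19907405586045301
y-edge len 0.23469297634430444 yaw -0.20066729196466362
x-edge len 0.15805960793829849 yaw -0.19661924939110614
x-edge len 0.15768851036623868 yaw -0.1926046906793866
225 arm heading by mask -0.8598882137589257
by tip -0.3571342736260976 0.05390974003825321
yaw -0.20306209328154418 pivot [0.49710866 0.08573326] [0.4973599  0.08515961 0.003     ]
```

Run:
```python
from h import *
p,phi=wingpose(3.0,gap=.012); env.reach(p+[0,0,.05],ori(phi)); env.line_to(p,None,.1,max_force=10)
for t in (3.0,3.08,np.pi+.012):
    p,phi=wingpose(t); h=env.line_to(p,ori(phi),.04,max_force=20); print(t,h)
print(monitor.read_tcp_pos()-p)
p,phi=wingpose(t,gap=.012); env.line_to(p,ori(phi),.08); env.line_to(p+[0,0,.05],None,.15)
env.reach(W((-.15,.15,.25)),ori(phi)); print(monitor.read_time())
f=vision.grab_frame("top"); save(f,"t4",(280,220,340,290),8)
import pickle; pickle.dump(f,open("t4.pkl","wb"))
```

```text
3.0 False
3.08 False
3.153592653589793 False
[-8.26959956e-05 -2.83125826e-05 -5.61649703e-05]
21.975
```

View pics/t4.png

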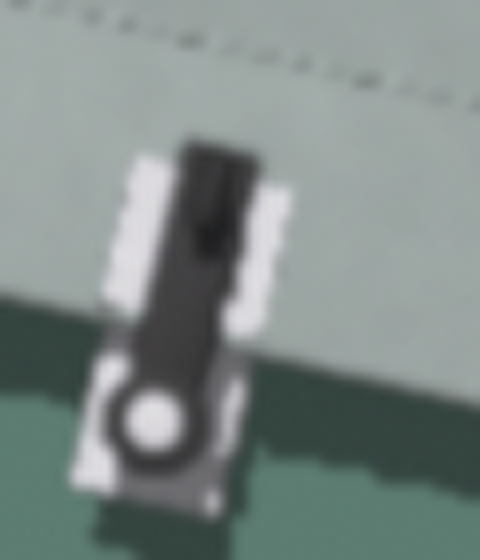

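The arm lies across the strike plate with a nearly even strip of white on each side. Hub is at (155,420) and the arm end's middle at about (223,148). I check the angle in numbers.

Run:
```python
from h import *
import pickle; f=pickle.load(open("t4.pkl","rb"))
g=cv2.resize(cv2.cvtColor(f["pixels"],cv2.COLOR_RGB2GRAY)[220:290,280:340],None,fx=8,fy=8,interpolation=cv2.INTER_CUBIC).astype(int)
c=lambda u,v:((u+.5)/8-.5+280,(v+.5)/8-.5+220)
L=[];Rr=[]
for v in range(190,300,5):   # arm against white strike: last/first crossing of 130
    row=g[v]; mid=int(155+68*(420-v)/272)
    l=mid-np.argmax(row[mid::-1]>140); r=mid+np.argmax(row[mid:]>140)
    L.append(on_z(f,c(l,v),.0685)[:2]); Rr.append(on_z(f,c(r,v),.0685)[:2])
for n,q in(("L",L),("R",Rr)):
    vx,vy,_,_=cv2.fitLine(np.array(q,np.float32),cv2.DIST_HUBER,0,.01,.01).ravel(); print(n,np.arctan(vy/vx))
m=(np.array(L)+Rr)/2; P=on_z(f,c(155,420),.071)[:2]; d=m.mean(0)-P; print("mid from hub",np.arctan2(d[1],d[0]),"width",np.linalg.norm(np.array(L)-Rr,axis=1).mean())
T=on_z(f,c(223,148),.0685)[:2]-P; print("tip",np.arctan2(T[1],T[0]),np.linalg.norm(T))
```

```text
L -0.21432774
R -0.15631814
mid from hub -0.22743837236746786 width 0.01682811713480781
tip -0.21653843530811057 0.05514794131026813
```

Run:
```python
from h import *
order.finish_job(); print(monitor.read_time())
```

```text
the job is handed in; nothing more can be done
the job is handed in; nothing more can be done
```

The rivet case is shut and latched, and I handed the job in at about 22 s. With the fingers closed, I pushed the lid down to its stop, then pushed the latch arm counter-clockwise by its wing until it lay across the strike plate.

- **Lid:** the fingertip met a firm stop at about 13.5 N, at the height expected for a shut lid. Later pictures show the lid flat on the rim.
- **Latch:** the last top view shows the arm over the strike plate, with nearly equal bare strips on both sides.
- **Latch angle:** four readings of the arm's heading disagreed somewhat, from -0.156 to -0.227 rad. Their average of about -0.20 matches the lid's measured -0.20 (its edges gave -0.193 to -0.201), so the arm is square to within about 1–2°.
- **Checks that failed or were not made:** one colour-mask reading of the arm's angle failed, I think because of shadows, and I ignored it. The force readings taken between moves were near zero while the lid was closing, so I relied on the pictures there. I did not re-measure the mallet, die, nut or rivet, but the robot was never sent close to any of them.

The gripper was backed off and lifted clear before I handed the job in.

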